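# Tidy the ski waxing bench onto its pads

### The arm

A 6-joint arm with a two-finger parallel gripper is mounted at the origin on the work surface. World frame = base frame: x ahead of the robot, y to its left, z up, the work surface at z = 0. Lengths are in m, angles in rad, forces in N, time in s.
With the tool pointing down it reaches from about 0.25 to 0.775 m from the base axis. Payload 4 kg.
Tool frame: the origin (TCP) lies at the centre of the arm's flange, where the gripper is bolted on; the fingertips stand 199 mm ahead of it and the grasp point (between the pads) lies 180 mm ahead of it; z points along the fingers, y is the line along which they close (so a half turn about z gives the same grasp; the last joint's range is limited). The gripper opens to 94 mm and grips with 3 to 60 N. Pads are 16 mm wide; open, the fingers measure 119 mm over their backs; the gripper's body (75 mm by 177 mm) begins 78 mm behind the grasp point.
Start: joints at [1.18, 0.087, 1.371, -0, 1.684, -0.103], TCP at [0.156, 0.527, 0.405] pointing down, gripper open.
Joint ranges: [-3.1, 3.1], [-0.76, 2.03], [0.27, 2.55], [-1.08, 4.22], [0.17, 2.65], [-2.57, 2.57]. Speed limits (rad/s): [2.79, 2.79, 3.14, 3.14, 3.14, 3.14].

### API

Orientations are given as [roll, pitch, yaw] about the fixed x, y, z axes, in that order (R = Rz(yaw) Ry(pitch) Rx(roll)).
In Python, from bench import robot, eyes, models gives the robot as it stands.
- The arm moves only by the tool step_arm, never from a script. Its argument "commands" is a list that holds one entry, the list of rows, each a list of 7 numbers: the shift along the tool's x, y, z in mm, then the turn, a rotation vector about the tool's x, y, z in rad, then the finger opening in mm, from 0 to 94. In form: [[[tx, ty, tz, wx, wy, wz, gripper], ...]]. A call has 1 to 20 rows; each row shifts and turns the commanded pose from where the row before left it, along the tool's axes as they then stand; what a row does not reach is not made up. A row lasts 1/8 s, in which the tool goes at most 62.5 mm and 10.7 degrees, less where a joint would pass 70% of its speed; a pose out of reach is approached as far as the arm can. A call is refused whole if a number of a shift passes 62.5 or a number of a turn 0.188, either way. A call with a gripper value outside its range is refused whole. The fingers move at their own pace and stop on an object; the grip force is fixed at half the most. Time passes only in rows, so rows that do not move let the fingers close. It gives the time, the measured TCP pose, the force, the opening and the grip force at its end, in the units of the state.
- robot.get_obs(): the state, without advancing time (a new reading comes with each control period).
- eyes.snapshot(name): name is "scene" or "top"; returns a dict with "color" (384x512x3 uint8, red, green, blue), "camera_matrix" (3x3 intrinsics, pixels), "eye" and "rotation" of the camera in the world. Camera axes: x right, y up, looking along -z (the intrinsics and any distortion apply to the point x, -y, -z); pixel columns grow to the right and rows downward; lengths in m; the calibration is good to about 2 mm. A picture is of the moment at which its call begins. There is no depth.
- robot.close_job(): hands the job in; it is judged then, once.
Trained networks look in a picture, given as the dict that the camera call returned (one of the last four; its "shot" number tells which), for a name from the list of things; names that differ only in an ending like _2 or _b are one class to them, and where a whole thing is asked for, a point or a joint stands for the part that bears it (a point fixed in the world has none). Each returns a list of dicts, best first, with "confidence" (0 to 1); they miss things now and then, are a little off and sometimes report something else, mostly with a low value. They report only what shows in the picture. A call takes as long as a camera call. They do not tell look-alikes from the thing itself.
- models.masks_of(picture, query): "mask" (384x512 bool, what is visible of it) and "xy" ([column, row] in pixels, amid what is visible of it).
- models.tip_of(picture, query): "xy" ([column, row] in pixels: a listed point, or the origin of a listed thing).
The state is a dict: "time": time; "joint_positions": joint angles; "qvel": joint speeds; "joint_torque": joint torques, N m; "tool_pos": TCP position; "ee_rot": TCP orientation; "wrist_force": force on the tool from outside, world axes, zero at the start; "wrist_torque": the same for the moment, N m; "width": finger opening in m; "finger_force": force on a finger pad.
Only numpy, scipy, OpenCV 4.12 (cv2) and the standard library are available. Lean on these libraries where they do the work, as an engineer would, in place of code of your own. Each camera call takes 0.05 s, during which the arm holds its last target. There are 200 camera calls.

### The job

Tidy the ski waxing bench: lay the brush on the oval pad and the wax bar on the rectangular pad, each centred on the grey outline that matches it and lined up with it. Lay the cork disc centred on the round pad and let it go, and only then stand the wax pot upright on the cork, centred, setting it down rather than dropping it. Leave the roll of tape and the blue edge guide where they are.

Things in the scene. Friction and masses are not known exactly. Their poses are not given: they have to be found in the camera images.
- brush: loose ski brush lying bristles down: pale wooden oval (straight sides, half-round ends) 120 long x 46 wide, from 20 to 42 mm high, over a black bristle block 112 x 38, from 0 to 20 mm (solid, does not bend); about 0.16 kg. Origin: centre of the underside; x along its length, z up. A half turn makes no difference.
- wax_bar: loose off-white rectangular bar of hard wax with three shallow cross lines, 80 long x 40 wide x 26 high, 0.09 kg. Origin: centre of the underside; x along its length, z up. A half turn makes no difference.
- cork: loose round cork disc, diameter 60, 18 high, flat top, 0.06 kg. Origin: centre of the underside, z up. Stand for the pot; to be laid down before the pot comes on it.
- pot: loose small upright steel wax pot, closed: round body of diameter 44, 50 high, with a flat lid of diameter 46 from 50 to 55 mm and a black knob of diameter 14 up to 65 mm; about 0.25 kg. Origin: centre of the underside, z up.
- oval_pad: fixed black rubber pad with half-round ends, 150 long x 76 wide x 4 high, with a grey outline of the brush (120 x 46) flat on its middle. Origin: centre of the underside (the pad's top is 4 mm above it); x along its length, z up.
- square_pad: fixed black rubber rectangular pad, 110 long x 70 wide x 4 high, with a grey rectangle the size of the wax bar (80 x 40) flat on its middle. Origin: centre of the underside (top 4 mm above it); x along its length, z up.
- round_pad: fixed black rubber round pad, diameter 92, 4 high, with a grey circle the size of the cork (diameter 60) flat on its middle. Origin: centre of the underside (top 4 mm above it), z up.
- tape: loose roll of cream tape lying flat, an open ring: outer diameter 90, hole 76, 38 high. Origin: centre of the underside. Not to be moved.
- guide: loose blue plastic edge guide, L-shaped: base 95 x 45 x 8 with an upright wall 8 thick and 32 high along one long side (+y). Origin: centre of the underside; x along its length. Not to be moved.
Things that resemble listed ones, but are neither listed nor needed, are in the scene too. Several things have the shape of the pot; the one meant has the colours described above.

How it is judged:
On the way:
1. the cork disc lies on the round pad, let go, with the pot not yet on it (horizontal distance between cork and round_pad below 0.012 m and z of cork in the frame of round_pad between 0 and 0.008 m and angle between cork's own z axis and vertical below 0.1 rad and horizontal distance between pot and cork above 0.05 m and contact force between cork and the fingers below 0.1 N and linear speed of cork below 0.02 m/s), for 0.2 s.
At the end, for the whole second after the job is handed in: The brush on the oval pad, the wax bar on the rectangular pad and the cork on the round pad, each flat and within 12 mm of the pad's centre, brush and wax bar within 0.2 rad of the pad's long axis; the pot upright on the cork within 9 mm of its centre; all at rest (horizontal distance between brush and oval_pad below 0.012 m and z of brush in the frame of oval_pad between 0 and 0.008 m and angle between each of brush, wax_bar, cork, pot's own z axis and vertical below 0.1 rad and angle between the x axis of brush and the x axis of oval_pad, either way round below 0.2 rad and horizontal distance between wax_bar and square_pad below 0.012 m and z of wax_bar in the frame of square_pad between 0 and 0.008 m and angle between the x axis of wax_bar and the x axis of square_pad, either way round below 0.2 rad and horizontal distance between cork and round_pad below 0.012 m and z of cork in the frame of round_pad between 0 and 0.008 m and horizontal distance between pot and cork below 0.009 m and z of pot in the frame of cork between 0.014 and 0.022 m and linear speed of each of brush, wax_bar, cork, pot below 0.02 m/s and angular speed of each of brush, wax_bar, cork, pot below 0.2 rad/s); the robot touches nothing.
It fails at once if the tape or the edge guide is moved by more than 25 mm (distance of any of tape, guide from where it was at the start of the episode above 0.025 m).
It fails at once if the pot is dropped: it falls free of the fingers faster than 0.5 m/s (a fall of more than about 13 mm) (contact force between pot and the fingers below 0.01 N and linear speed of pot above 0.5 m/s).
It also fails if it takes over 120 s, if anything falls off the work surface, if the arm or the gripper's body presses on something with over 40 N, if the wrist force passes 120 N, or if a joint passes its speed limit or range.

## Working session

There is one attempt and no reset: what is moved stays moved. The work goes in short steps, Python scripts to look and compute and a tool call to move; the robot and the scene stay as the last step left them, time stands still between calls to the robot, and variables do not carry over. Pictures are saved under pics/ and viewed, at most 14 in all, crops included, and the job is handed in when it is done.

Besides the shell and the picture viewer there is one more tool, called after "Request:" as name(argument=value, ...) on one line, values as JSON. step_arm: Moves the arm, as the interface text tells. Its arguments: {"type":"object","properties":{"commands":{"type":"array"}},"required":["commands"]}

```bash
ls; mkdir -p pics; python3 - <<'E'
from bench import robot, eyes, models
import cv2,numpy as np
for n in ["top","scene"]:
    s=eyes.snapshot(n); cv2.imwrite(f"pics/{n}0.png",cv2.resize(s["color"][:,:,::-1],(800,600),interpolation=cv2.INTER_CUBIC))
    print(n,s["camera_matrix"].tolist(),s["eye"],np.round(s["rotation"],4).tolist(),[k for k in s])
    for q in ["brush","wax_bar","cork","pot","oval_pad","square_pad","round_pad","tape","guide"]:
        print(q,[(np.round(d["xy"]).tolist(),round(d["confidence"],2),int(d["mask"].sum())) for d in models.masks_of(s,q)])
print(robot.get_obs())
E
```

```text
pics
top [[417.5960420064107, 0.0, 250.30104676714245], [0.0, 417.5960420064107, 188.60358563368203], [0.0, 0.0, 1.0]] [0.37997676 0.01265352 1.17518722] [0.1438, -0.0241, -1.5472] ['color', 'camera_matrix', 'eye', 'rotation', 'shot']
brush [([344.0, 244.0], 0.96, 736)]
wax_bar [([285.0, 221.0], 0.78, 464)]
cork [([105.0, 189.0], 0.71, 415)]
pot [([320.0, 157.0], 0.79, 269), ([318.0, 190.0], 0.71, 275), ([355.0, 155.0], 0.58, 281), ([317.0, 125.0], 0.55, 286)]
oval_pad [([382.0, 197.0], 0.67, 1262)]
square_pad [([213.0, 210.0], 0.9, 1005)]
round_pad []
tape [([256.0, 131.0], 0.63, 425), ([141.0, 249.0], 0.42, 645)]
guide [([143.0, 246.0], 0.6, 645)]
scene [[363.25242534520265, 0.0, 254.84839114052303], [0.0, 363.25242534520265, 191.09180429676553], [0.0, 0.0, 1.0]] [ 0.85605757 -0.42539361  0.8844931 ] [0.5513, 0.0006, 0.6044] ['color', 'camera_matrix', 'eye', 'rotation', 'shot']
brush [([142.0, 244.0], 0.64, 850)]
wax_bar []
cork [([312.0, 109.0], 0.54, 231)]
pot [([205.0, 243.0], 0.92, 353), ([234.0, 268.0], 0.82, 356), ([208.0, 304.0], 0.72, 408), ([267.0, 282.0], 0.68, 405)]
oval
[... 315 characters left out ...]
, 'joint_positions': array([ 1.17990840e+00,  8.71990649e-02,  1.37066913e+00, -1.55211198e-05,
        1.68360409e+00, -1.03136637e-01]), 'qvel': array([ 5.63943649e-04, -2.01687802e-06,  6.13570393e-05,  5.76979569e-04,
        7.03355529e-04,  7.14333710e-04]), 'joint_torque': array([-1.45105718e-03, -3.40054393e+01, -3.02604389e+01,  7.15736160e-02,
        2.35996622e-02, -2.03313547e-06]), 'tool_pos': array([0.1561161 , 0.52738341, 0.40472207]), 'ee_rot': array([3.14147452e+00, 2.77321851e-05, 2.85383961e+00]), 'wrist_force': array([ 0.50166095, -0.33081681, -0.20004001]), 'wrist_torque': array([ 0.0058825 , -0.01857663, -0.02779231]), 'finger_force': 0.0, 'width': 0.09376312493252996}
```

View pics/top0.png

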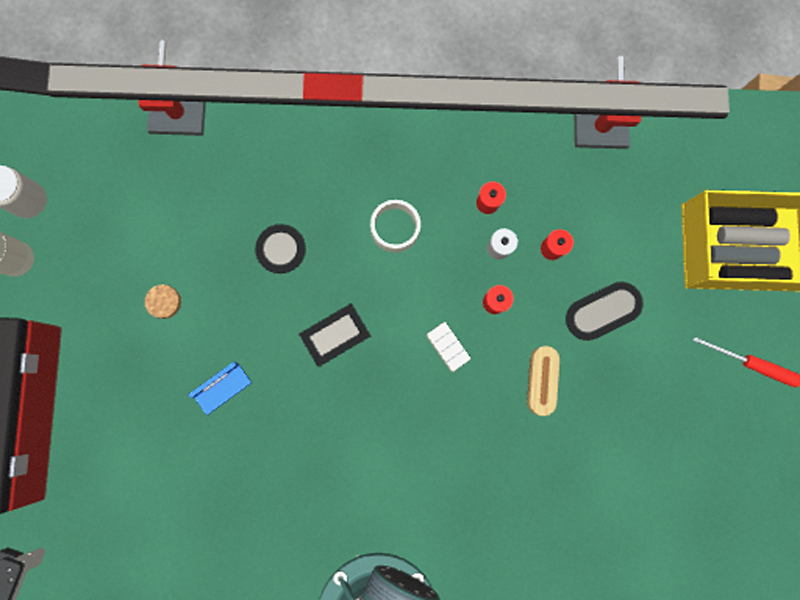

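View pics/scene0.png

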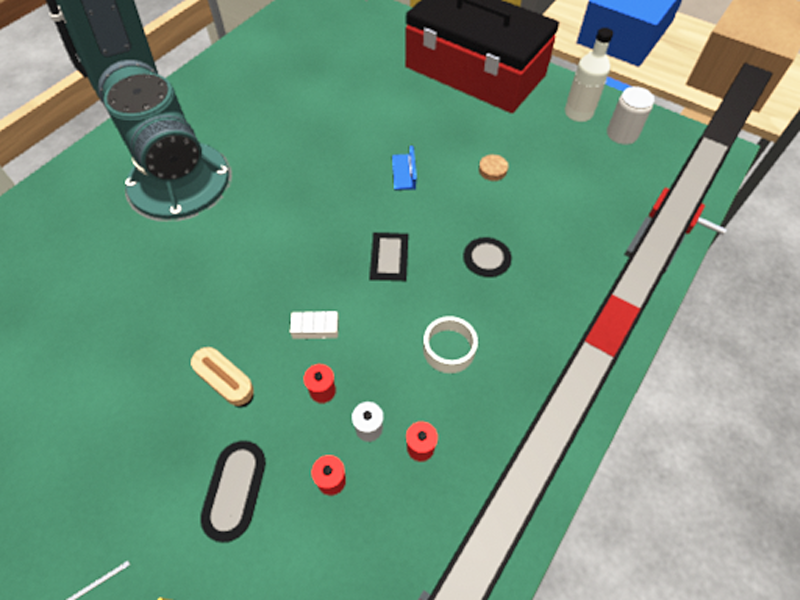

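```bash
cat > h.py <<'E'
import numpy as np, cv2
from bench import robot, eyes, models
from scipy.spatial.transform import Rotation as Ro
from scipy.optimize import minimize
t=np.linspace(0,2*np.pi,40,endpoint=False)
C=lambda d:np.c_[np.cos(t),np.sin(t)]*d/2
B=lambda l,w:np.array([[l,w],[-l,w],[-l,-w],[l,-w]])/2
O=lambda l,w:np.r_[C(w)+[(l-w)/2,0],C(w)-[(l-w)/2,0]]
P=lambda a,z0,z1:np.r_[np.c_[a,0*a[:,0]+z0],np.c_[a,0*a[:,0]+z1]]/1e3
PARTS=dict(brush=[P(O(120,46),20,42),P(B(112,38),0,20)],wax_bar=[P(B(80,40),0,26)],cork=[P(C(60),0,18)],
 pot=[P(C(44),0,50),P(C(46),50,55),P(C(14),55,65)],oval_pad=[P(O(150,76),0,4)],square_pad=[P(B(110,70),0,4)],
 round_pad=[P(C(92),0,4)],tape=[P(C(90),0,38)])
def proj(s,p):
    R=Ro.from_euler('xyz',s['rotation']).as_matrix() if np.shape(s['rotation'])==(3,) else np.array(s['rotation'])
    c=(p-s['eye'])@R; K=s['camera_matrix']
    return np.c_[K[0,0]*c[:,0]/-c[:,2]+K[0,2],K[1,1]*-c[:,1]/-c[:,2]+K[1,2]]
def ground(s,uv,z=0):
    R=Ro.from_euler('xyz',s['rotation']).as_matrix();K=s['camera_matrix']
    d=R@np.array([(uv[0]-K[0,2])/K[0,0],-(uv[1]-K[1,2])/K[1,1],-1]); return s['eye']+d*(z-s['eye'][2])/d[2]
def place(n,x,y,yaw,z):
    c,q=np.cos(yaw),np.sin(yaw)
    return [p@np.array([[c,q,0],[-q,c,0],[0,0,1]])+[x,y,z] for p in PARTS[n]]
U=4
def render(s,n,v,z):
    m=np.zeros((384*U,512*U),np.uint8)
    for p in place(n,*v,z):
        uv=proj(s,p); h=cv2.convexHull(np.float32(uv))
        cv2.fillConvexPoly(m,np.int32(np.round(((h+.5)*U-.5)*16)),1,shift=4)
    return m>0
def comp(s,uv):
    im=cv2.resize(s['color'],None,fx=U,fy=U,interpolation=cv2.INTER_LINEAR).astype(float)
    r,g,b=im[...,0],im[...,1],im[...,2]
    fg=~(((g-r)/np.maximum(g,1)>.25)&(g>=b))
    k,l=cv2.connectedComponents(fg.astype(np.uint8)); c=l[int(uv[1]*U),int(uv[0]*U)]
    return (l==c) if c else fg*0
def fit(s,n,uv,z=0,mask=None):
    m=comp(s,uv) if mask is None else mask
    g=ground(s,uv,.015); best=None
    f=lambda v:1-(lambda r:(r&m).sum()/(r|m).sum())(render(s,n,v,z))
    for a in ([0] if n in('cork','pot','round_pad','tape') else np.arange(4)*np.pi/4+.1):
        r=minimize(f,[g[0],g[1],a],method='Nelder-Mead',options=dict(initial_simplex=np.array([g[0],g[1],a])+[[0,0,0],[.01,0,0],[0,.01,0],[0,0,.3]],xatol=1e-4,fatol=1e-4,maxiter=120))
        if best is None or r.fun<best.fun: best=r
    return np.round(best.x,4),round(1-best.fun,3)
def to(x,y,z,yaw=None):
    "tool-frame mm shift and z turn from the measured pose to grasp point x,y,z with tool yaw"
    o=robot.get_obs(); R=Ro.from_euler('xyz',o['ee_rot'])
    print('shift',np.round(R.inv().apply(np.array([x,y,z+.18])-o['tool_pos'])*1e3,1),'yaw',o['ee_rot'][2],
     'turn rotvec',None if yaw is None else np.round((R.inv()*Ro.from_euler('xyz',[np.pi,0,yaw])).as_rotvec(),4))
E
python3 - <<'E'
from h import *
a=eyes.snapshot("top");b=eyes.snapshot("scene")
A=dict(brush=(543,381),wax_bar=(448,346),cork=(162,301),pot=(503,246),oval_pad=(604,311),square_pad=(335,335),round_pad=(280,248))
S=dict(brush=(222,376),wax_bar=(314,324),cork=(493,167),pot=(367,425),oval_pad=(234,491),square_pad=(389,256),round_pad=(488,256))
for n in A: print(n,*[fit(s,n,np.array(D[n])*.64) for s,D in((a,A),(b,S))])
for u in [(491,196),(560,243),(498,299)]: print('red',fit(a,'pot',np.array(u)*.64))
E
```

```text
brush (array([ 0.4025, -0.2801, -0.0812]), np.float64(0.961)) (array([ 0.4014, -0.2775,  3.0779]), np.float64(0.942))
wax_bar (array([ 0.4587, -0.1144,  0.6287]), np.float64(0.978)) (array([ 0.4595, -0.1121,  0.6208]), np.float64(0.981))
cork (array([0.5272, 0.3978, 0.0335]), np.float64(0.984)) (array([0.5283, 0.3998, 0.0114]), np.float64(0.978))
pot (array([ 0.6451, -0.2074,  0.1117]), np.float64(0.973)) (array([ 0.6446, -0.2045,  0.2255]), np.float64(0.963))
oval_pad (array([ 0.5322, -0.4017,  2.0396]), np.float64(0.943)) (array([ 0.5318, -0.3981,  2.0572]), np.float64(0.934))
square_pad (array([0.477 , 0.0885, 2.1264]), np.float64(0.933)) (array([0.4762, 0.0918, 2.1682]), np.float64(0.898))
round_pad (array([0.6309, 0.1932, 0.0965]), np.float64(0.929)) (array([0.6309, 0.1981, 0.0199]), np.float64(0.896))
red (array([ 0.7306, -0.1871,  0.1467]), np.float64(0.92))
red (array([ 0.6469, -0.3069,  0.246 ]), np.float64(0.923))
red (array([ 0.5433, -0.1996, -0.0224]), np.float64(0.915))
```

Request:
step_arm(commands=[[[0,0,0,0,0,0.1857,94],[0,0,0,0,0,0.1857,94],[0,0,0,0,0,0.1857,94],[0,0,0,0,0,0.1857,94],[0,0,0,0,0,0.1857,94],[0,0,0,0,0,0.1857,94],[0,0,0,0,0,0.1857,94],[0,0,0,0,0,0.1857,94],[0,0,0,0,0,0.1857,94],[0,0,0,0,0,0.1857,94],[0,0,0,0,0,0.1857,94],[0,0,0,0,0,0.1857,94],[0,0,0,0,0,0,94]]])

```text
time: 2.72
tool_pos: [0.1561, 0.5274, 0.4047]
ee_rot: [-3.142, -0.0, 0.628]
wrist_force: [-0.3, -0.4, 0.0]
width: 0.0936
finger_force: 0.0
```

```bash
python3 -c "
from h import *
to(.459,-.113,.1,.625)"
```

```text
shift [-130.9  696.2  124.7] yaw 0.6276066806227443 turn rotvec [-0.     -0.      0.0026]
```

Request:
step_arm(commands=[[[-6.55,34.8,4,0,0,0,94],[-6.55,34.8,4,0,0,0,94],[-6.55,34.8,4,0,0,0,94],[-6.55,34.8,4,0,0,0,94],[-6.55,34.8,4,0,0,0,94],[-6.55,34.8,4,0,0,0,94],[-6.55,34.8,4,0,0,0,94],[-6.55,34.8,4,0,0,0,94],[-6.55,34.8,4,0,0,0,94],[-6.55,34.8,4,0,0,0,94],[-6.55,34.8,4,0,0,0,94],[-6.55,34.8,4,0,0,0,94],[-6.55,34.8,4,0,0,0,94],[-6.55,34.8,4,0,0,0,94],[-6.55,34.8,4,0,0,0,94],[-6.55,34.8,4,0,0,0,94],[-6.55,34.8,4,0,0,0,94],[-6.55,34.8,4,0,0,0,94],[-6.55,34.8,4,0,0,0,94],[-6.55,34.8,4,0,0,0,94]]])

```text
time: 5.22
tool_pos: [0.4577, -0.1147, 0.3247]
ee_rot: [3.141, -0.0, 0.629]
wrist_force: [0.5, 0.5, -0.1]
width: 0.0943
finger_force: 0.0
```

```bash
python3 -c "
from h import *
to(.459,-.113,.024,.625)"
```

```text
shift [  2.   -0.7 120.7] yaw 0.6287464853585782 turn rotvec [ 0.0002 -0.0005  0.0037]
```

Request:
step_arm(commands=[[[2,-0.7,30,0,0,0,94],[0,0,30,0,0,0,94],[0,0,30,0,0,0,94],[0,0,20,0,0,0,94],[0,0,10.5,0,0,0,94],[0,0,0,0,0,0,94],[0,0,0,0,0,0,30],[0,0,0,0,0,0,20],[0,0,0,0,0,0,20],[0,0,0,0,0,0,20],[0,0,0,0,0,0,20],[0,0,-15,0,0,0,20],[0,0,-30,0,0,0,20],[0,0,-40,0,0,0,20],[0,0,-15,0,0,0,20],[0,0,0,0,0,0,20]]])

```text
time: 7.22
tool_pos: [0.4588, -0.1119, 0.3054]
ee_rot: [3.139, -0.002, 0.625]
wrist_force: [-0.4, 0.8, -1.2]
width: 0.0397
finger_force: 30.0
```

```bash
python3 -c "
from h import *
to(.4766,.090,.1,2.147)"
```

```text
shift [ 132.6 -153.3   25.2] yaw 0.6253966765948513 turn rotvec [ 3.0000e-03  4.0000e-04 -1.5216e+00]
```

Request:
step_arm(commands=[[[16.6,-19.2,0,0,0,0,20],[16.6,-19.2,0,0,0,0,20],[16.6,-19.2,0,0,0,0,20],[16.6,-19.2,0,0,0,0,20],[16.6,-19.2,0,0,0,0,20],[16.6,-19.2,0,0,0,0,20],[16.6,-19.2,0,0,0,0,20],[16.6,-19.2,0,0,0,0,20],[0,0,0,0,0,-0.169,20],[0,0,0,0,0,-0.169,20],[0,0,0,0,0,-0.169,20],[0,0,0,0,0,-0.169,20],[0,0,0,0,0,-0.169,20],[0,0,0,0,0,-0.169,20],[0,0,0,0,0,-0.169,20],[0,0,0,0,0,-0.169,20],[0,0,0,0,0,-0.169,20],[0,0,0,0,0,0,20]]])

```text
time: 9.48
tool_pos: [0.4758, 0.0904, 0.3021]
ee_rot: [-3.138, -0.002, 2.144]
wrist_force: [-0.0, 0.2, -1.1]
width: 0.0393
finger_force: 30.0
```

```bash
python3 -c "
from h import *
to(.4766,.090,.0285,2.147)"
```

```text
shift [-0.9  0.8 93.6] yaw 2.1443693572968376 turn rotvec [-0.0034 -0.002  -0.0026]
```

Request:
step_arm(commands=[[[-0.9,0.8,30,-0.003,-0.002,-0.0026,20],[0,0,30,0,0,0,20],[0,0,20,0,0,0,20],[0,0,9,0,0,0,20],[0,0,4,0,0,0,20],[0,0,0,0,0,0,20],[0,0,0,0,0,0,20]]])

```text
time: 10.35
tool_pos: [0.4766, 0.09, 0.2168]
ee_rot: [-3.139, 0.0, 2.147]
wrist_force: [-17.9, -1.9, 34.6]
width: 0.0394
finger_force: 30.0
```

```bash
python3 - <<'E'
from h import *
ims=[]
for n in("top","scene"):
    s=eyes.snapshot(n);uv=proj(s,np.array([[.4766,.09,.03]]))[0]
    c=s["color"][:,:,::-1][max(0,int(uv[1])-50):int(uv[1])+50,int(uv[0])-66:int(uv[0])+66]; ims.append(cv2.resize(c,(400,300),interpolation=cv2.INTER_CUBIC))
cv2.imwrite("pics/c1.png",np.hstack(ims))
E
```

```text
(no output)
```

View pics/c1.png

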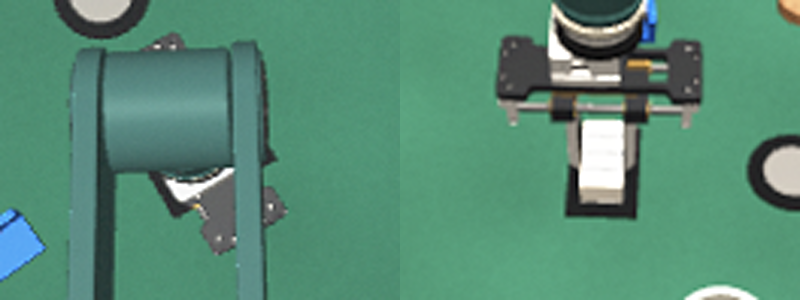

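The right view shows the bar over the pad with its near end (about 600,195) down first: it tipped slightly in the grip. I'll release, let it lie flat, then check.

Request:
step_arm(commands=[[[0,0,-1,0,0,0,20],[0,0,0,0,0,0,60],[0,0,0,0,0,0,60],[0,0,0,0,0,0,60],[0,0,-20,0,0,0,60],[0,0,-30,0,0,0,60],[0,0,-40,0,0,0,60],[0,0,-20,0,0,0,90],[0,50,0,0,0,0,90],[0,50,0,0,0,0,90],[0,50,0,0,0,0,90],[0,50,0,0,0,0,90],[0,50,0,0,0,0,90],[0,0,0,0,0,0,90]]])

```text
time: 12.2
tool_pos: [0.6886, 0.2284, 0.3178]
ee_rot: [-3.139, -0.0, 2.15]
wrist_force: [-0.6, -0.3, -0.6]
width: 0.0898
finger_force: 0.0
```

```bash
python3 - <<'E'
from h import *
print(robot.get_obs()["tool_pos"])
ims=[]
for n in("top","scene"):
    s=eyes.snapshot(n);uv=proj(s,np.array([[.4766,.09,.03]]))[0]
    im=s["color"].astype(int); mm=(im.min(2)>165).astype(np.uint8)
    k,l,st,ce=cv2.connectedComponentsWithStats(mm)
    i=[j for j in range(1,k) if np.hypot(*(ce[j]-uv))<15 and st[j,4]>80]; print(n,uv,[(ce[j],st[j,4]) for j in i])
    c=s["color"][:,:,::-1][max(0,int(uv[1])-50):int(uv[1])+50,int(uv[0])-66:int(uv[0])+66]; ims.append(cv2.resize(c,(400,300),interpolation=cv2.INTER_CUBIC))
    print([(d["xy"],d["confidence"],fit(s,"wax_bar",d["xy"],.004,cv2.resize(d["mask"].astype(np.uint8),None,fx=4,fy=4,interpolation=cv2.INTER_LINEAR)>0)) for d in models.masks_of(s,"wax_bar")[:1]])
cv2.imwrite("pics/c2.png",np.hstack(ims))
E
```

```text
[0.68862329 0.22839376 0.31778305]
top [212.89002245 212.81538981] [(array([212.81118881, 213.57342657]), np.int32(429))]
[([214.7, 213.4], 0.56, (array([0.4756, 0.0899, 2.1372]), np.float64(0.933)))]
scene [248.39465767 157.83778403] [(array([248.65538462, 157.94153846]), np.int32(325))]
[([247.6, 160.3], 0.66, (array([ 0.4751,  0.0915, -0.9948]), np.float64(0.918)))]
```

View pics/c2.png

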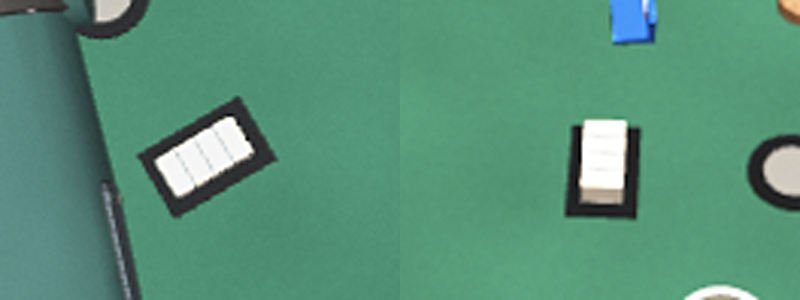

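The bar lies flat and centred within its outline (fit about 1–2 mm, 0.01 rad off). Next, the brush.

Request:
step_arm(commands=[[[0,0,0,0,0,-0.184,90],[0,0,0,0,0,-0.184,90],[0,0,0,0,0,-0.184,90],[0,0,0,0,0,-0.184,90],[0,0,0,0,0,-0.184,90],[0,0,0,0,0,0,90]]])

```text
time: 13.15
tool_pos: [0.6857, 0.2259, 0.3247]
ee_rot: [3.141, 0.005, 3.066]
wrist_force: [-0.8, 0.8, -0.2]
width: 0.09
finger_force: 0.0
```

```bash
python3 -c "
from h import *
to(.402,-.279,.11,3.069)"
```

```text
shift [ 245. -525.   33.] yaw 3.065972617238952 turn rotvec [ 0.0008  0.0053 -0.003 ]
```

Request:
step_arm(commands=[[[15.3,-32.8,0,0,0,0,80],[15.3,-32.8,0,0,0,0,80],[15.3,-32.8,0,0,0,0,80],[15.3,-32.8,0,0,0,0,80],[15.3,-32.8,0,0,0,0,80],[15.3,-32.8,0,0,0,0,80],[15.3,-32.8,0,0,0,0,80],[15.3,-32.8,0,0,0,0,80],[15.3,-32.8,0,0,0,0,80],[15.3,-32.8,0,0,0,0,80],[15.3,-32.8,0,0,0,0,80],[15.3,-32.8,0,0,0,0,80],[15.3,-32.8,0,0,0,0,80],[15.3,-32.8,0,0,0,0,80],[15.3,-32.8,0,0,0,0,80],[15.3,-32.8,0,0,0,0,80],[0,0,20,0,0,0,80],[0,0,0,0,0,0,80],[0,0,0,0,0,0,80]]])

```text
time: 15.52
tool_pos: [0.4044, -0.2786, 0.3028]
ee_rot: [-3.141, 0.005, 3.068]
wrist_force: [-0.9, -0.7, 0.4]
width: 0.0801
finger_force: 0.0
```

```bash
python3 -c "
from h import *
to(.402,-.279,.034,3.069)"
```

```text
shift [ 2.7 -0.6 88.7] yaw 3.0679619283769197 turn rotvec [-0.0004  0.0046 -0.001 ]
```

Request:
step_arm(commands=[[[2.7,-0.6,30,0,0.0046,0,80],[0,0,30,0,0,0,80],[0,0,20,0,0,0,80],[0,0,8.5,0,0,0,80],[0,0,0,0,0,0,80],[0,0,0,0,0,0,40],[0,0,0,0,0,0,30],[0,0,0,0,0,0,30],[0,0,0,0,0,0,30],[0,0,-10,0,0,0,30],[0,0,-20,0,0,0,30],[0,0,-30,0,0,0,30],[0,0,-10,0,0,0,30],[0,0,0,0,0,0,30],[0,0,0,0,0,0,30]]])

```text
time: 17.4
tool_pos: [0.4016, -0.279, 0.2821]
ee_rot: [3.14, -0.003, 3.069]
wrist_force: [0.6, -0.3, -1.7]
width: 0.0459
finger_force: 30.0
```

```bash
python3 -c "
from h import *
to(.532,-.400,.1,2.048)
s=eyes.snapshot('scene')
cv2.imwrite('pics/c3.png',cv2.resize(s['color'][170:330,50:260,::-1],(640,488),interpolation=cv2.INTER_CUBIC))"
```

```text
shift [-138.9 -111.2    1.5] yaw 3.069011493608693 turn rotvec [ 1.000e-04 -3.600e-03  1.021e+00]
```

View pics/c3.png

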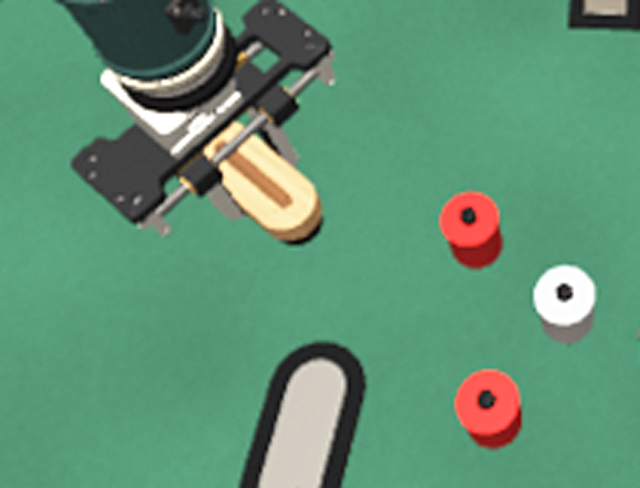

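The brush is held level (about 265,190 in the crop).

Request:
step_arm(commands=[[[-23.1,-18.5,0,0,0,0,30],[-23.1,-18.5,0,0,0,0,30],[-23.1,-18.5,0,0,0,0,30],[-23.1,-18.5,0,0,0,0,30],[-23.1,-18.5,0,0,0,0,30],[-23.1,-18.5,0,0,0,0,30],[0,0,0,0,0,0.17,30],[0,0,0,0,0,0.17,30],[0,0,0,0,0,0.17,30],[0,0,0,0,0,0.17,30],[0,0,0,0,0,0.17,30],[0,0,0,0,0,0.17,30],[0,0,0,0,0,0,30],[0,0,0,0,0,0,30]]])

```text
time: 19.2
tool_pos: [0.532, -0.4, 0.2822]
ee_rot: [-3.14, -0.002, 2.051]
wrist_force: [-0.4, -0.6, -1.4]
width: 0.0458
finger_force: 30.0
```

```bash
python3 -c "
from h import *
to(.532,-.400,.0385,2.048)"
```

```text
shift [-0.1  0.1 63.7] yaw 2.051323127155321 turn rotvec [-0.0013 -0.0023  0.0033]
```

Request:
step_arm(commands=[[[0,0,25,0,0,0.003,30],[0,0,20,0,0,0,30],[0,0,12,0,0,0,30],[0,0,5,0,0,0,30],[0,0,2.5,0,0,0,30],[0,0,0,0,0,0,30]]])

```text
time: 19.95
tool_pos: [0.5322, -0.4002, 0.2194]
ee_rot: [-3.141, 0.0, 2.046]
wrist_force: [0.6, 0.6, -2.0]
width: 0.0458
finger_force: 30.0
```

Request:
step_arm(commands=[[[0,0,2.5,0,0,0,30],[0,0,0,0,0,0,30],[0,0,0,0,0,0,70],[0,0,0,0,0,0,70],[0,0,0,0,0,0,70],[0,0,-20,0,0,0,70],[0,0,-30,0,0,0,70],[0,0,-40,0,0,0,70],[0,0,-20,0,0,0,90],[0,0,0,0,0,0,90]]])

```text
time: 21.2
tool_pos: [0.5324, -0.4003, 0.3292]
ee_rot: [3.14, 0.004, 2.046]
wrist_force: [-0.2, -0.2, -1.1]
width: 0.0864
finger_force: 0.0
```

```bash
python3 -c "
from h import *
to(.528,.399,.15,2.048)"
```

```text
shift [712.7 361.8  -3.3] yaw 2.0460084765281845 turn rotvec [ 0.0012  0.0041 -0.002 ]
```

Request:
step_arm(commands=[[[35.6,18.1,0,0,0,0,92],[35.6,18.1,0,0,0,0,92],[35.6,18.1,0,0,0,0,92],[35.6,18.1,0,0,0,0,92],[35.6,18.1,0,0,0,0,92],[35.6,18.1,0,0,0,0,92],[35.6,18.1,0,0,0,0,92],[35.6,18.1,0,0,0,0,92],[35.6,18.1,0,0,0,0,92],[35.6,18.1,0,0,0,0,92],[35.6,18.1,0,0,0,0,92],[35.6,18.1,0,0,0,0,92],[35.6,18.1,0,0,0,0,92],[35.6,18.1,0,0,0,0,92],[35.6,18.1,0,0,0,0,92],[35.6,18.1,0,0,0,0,92],[35.6,18.1,0,0,0,0,92],[35.6,18.1,0,0,0,0,92],[35.6,18.1,0,0,0,0,92],[35.6,18.1,0,0,0,0,92]]])

```text
time: 23.7
tool_pos: [0.5278, 0.3997, 0.3239]
ee_rot: [-3.137, -0.0, 2.046]
wrist_force: [0.8, 0.2, -0.2]
width: 0.0923
finger_force: 0.0
```

Request:
step_arm(commands=[[[0,0,0,0,0,0,92],[0,0,0,0,0,0,92]]])

```text
time: 23.95
tool_pos: [0.5281, 0.3982, 0.3246]
ee_rot: [-3.138, 0.0, 2.046]
wrist_force: [-0.2, -0.8, -0.8]
width: 0.0922
finger_force: 0.0
```

```bash
python3 -c "
from h import *
to(.528,.399,.022,2.048)
s=eyes.snapshot('scene')
for n in ['brush']: print([(d['xy'],d['confidence'],fit(s,n,d['xy'],.004,cv2.resize(d['mask'].astype(np.uint8),None,fx=4,fy=4,interpolation=cv2.INTER_LINEAR)>0)) for d in models.masks_of(s,n)[:1]])
print(fit(s,'pot',(234.5,272)))
cv2.imwrite('pics/c4.png',cv2.resize(s['color'][240:370,90:260,::-1],(640,488),interpolation=cv2.INTER_CUBIC))"
```

```text
shift [  0.8   0.8 122.6] yaw 2.046045150327871 turn rotvec [-0.004   0.0002 -0.002 ]
[([143.6, 314.1], 0.64, (array([ 0.533 , -0.403 ,  2.0219]), np.float64(0.937)))]
(array([ 0.6446, -0.2045,  0.136 ]), np.float64(0.964))
```

View pics/c4.png

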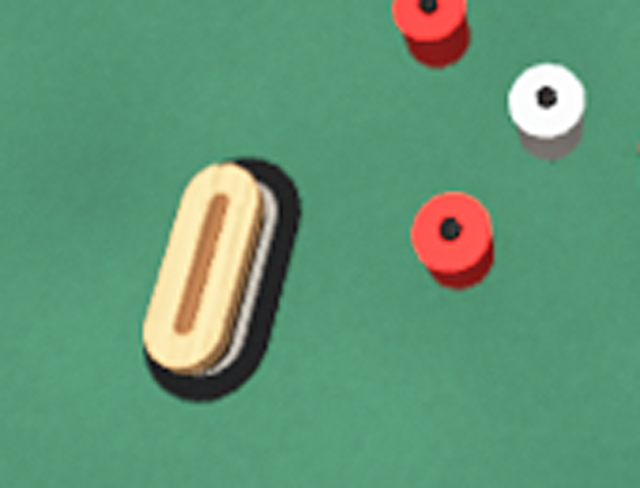

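The brush lies on the oval pad, aligned (crop 205,270; grey rim visible from parallax). Fit is about 5 mm off at most. Now the cork.

Request:
step_arm(commands=[[[0.8,0.8,35,-0.004,0,0,92],[0,0,35,0,0,0,92],[0,0,30,0,0,0,92],[0,0,15,0,0,0,92],[0,0,6.5,0,0,0,92],[0,0,0,0,0,0,92],[0,0,0,0,0,0,50],[0,0,0,0,0,0,45],[0,0,0,0,0,0,45],[0,0,0,0,0,0,45],[0,0,-10,0,0,0,45],[0,0,-20,0,0,0,45],[0,0,-30,0,0,0,45],[0,0,-20,0,0,0,45],[0,0,0,0,0,0,45],[0,0,0,0,0,0,45]]])

```text
time: 26.05
tool_pos: [0.5284, 0.3996, 0.2842]
ee_rot: [3.14, -0.001, 2.046]
wrist_force: [0.2, -0.0, -1.1]
width: 0.0593
finger_force: 30.0
```

```bash
python3 -c "
from h import *
to(.631,.196,.1,2.048)
s=eyes.snapshot('scene')
cv2.imwrite('pics/c5.png',cv2.resize(s['color'][40:180,220:400,::-1],(640,498),interpolation=cv2.INTER_CUBIC))"
```

```text
shift [-228.    -1.9    4.1] yaw 2.045980206687218 turn rotvec [ 0.002  -0.0007 -0.002 ]
```

View pics/c5.png

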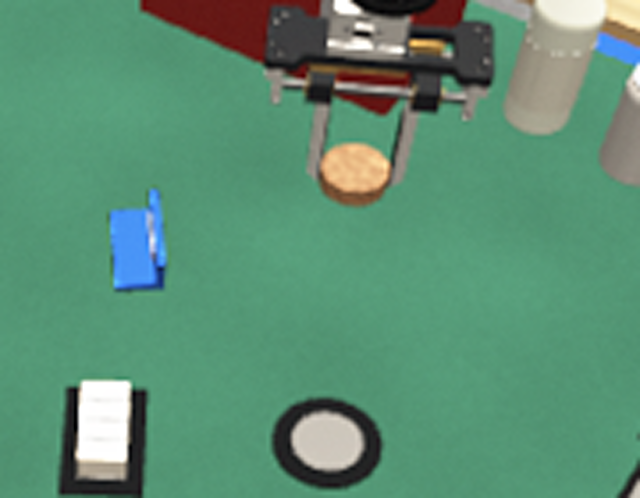

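The cork is held level at (355,170); the path to the round pad (327,442) is clear.

Request:
step_arm(commands=[[[-28.5,-0.2,0,0,0,0,45],[-28.5,-0.2,0,0,0,0,45],[-28.5,-0.2,0,0,0,0,45],[-28.5,-0.2,0,0,0,0,45],[-28.5,-0.2,0,0,0,0,45],[-28.5,-0.2,0,0,0,0,45],[-28.5,-0.2,0,0,0,0,45],[-28.5,-0.2,0,0,0,0,45],[0,0,0,0,0,0,45],[0,0,0,0,0,0,45]]])

```text
time: 27.35
tool_pos: [0.6311, 0.1967, 0.2837]
ee_rot: [3.14, -0.002, 2.046]
wrist_force: [-0.6, -1.3, -0.7]
width: 0.0592
finger_force: 30.0
```

```bash
python3 -c "
from h import *
to(.631,.196,.0285,2.048)"
```

```text
shift [-0.8 -0.5 75.2] yaw 2.046091268365034 turn rotvec [ 0.0014 -0.0021 -0.0019]
```

Request:
step_arm(commands=[[[-0.8,-0.5,30,0,0,0,45],[0,0,25,0,0,0,45],[0,0,12,0,0,0,45],[0,0,5,0,0,0,45],[0,0,2.5,0,0,0,45],[0,0,0,0,0,0,45],[0,0,0,0,0,0,90],[0,0,0,0,0,0,90],[0,0,0,0,0,0,90],[0,0,-20,0,0,0,90],[0,0,-30,0,0,0,90],[0,0,-40,0,0,0,90],[0,0,-20,0,0,0,90],[0,0,0,0,0,0,90],[0,0,0,0,0,0,90]]])

```text
time: 29.22
tool_pos: [0.631, 0.1952, 0.3186]
ee_rot: [3.141, -0.002, 2.046]
wrist_force: [0.2, -0.7, -0.8]
width: 0.0898
finger_force: 0.0
```

```bash
python3 -c "
from h import *
to(.645,-.206,.14,2.356)"
```

```text
shift [-363.1 -171.1   -2. ] yaw 2.046027093968119 turn rotvec [ 0.0008 -0.0014 -0.31  ]
```

Request:
step_arm(commands=[[[-36.3,-17.1,0,0,0,0,80],[-36.3,-17.1,0,0,0,0,80],[-36.3,-17.1,0,0,0,0,80],[-36.3,-17.1,0,0,0,0,80],[-36.3,-17.1,0,0,0,0,80],[-36.3,-17.1,0,0,0,0,80],[-36.3,-17.1,0,0,0,0,80],[-36.3,-17.1,0,0,0,0,80],[-36.3,-17.1,0,0,0,0,80],[-36.3,-17.1,0,0,0,0,80],[0,0,0,0,0,-0.155,80],[0,0,0,0,0,-0.155,80],[0,0,0,0,0,0,80],[0,0,0,0,0,0,80]]])

```text
time: 30.98
tool_pos: [0.6452, -0.2056, 0.318]
ee_rot: [3.139, -0.002, 2.354]
wrist_force: [0.4, -0.6, -0.4]
width: 0.0794
finger_force: 0.0
```

```bash
python3 - <<'E'
from h import *
to(.645,-.206,.03,2.356)
ims=[]
for n in("top","scene"):
    s=eyes.snapshot(n);uv=proj(s,np.array([[.631,.196,.015]]))[0]
    im=s["color"].astype(int); m=((im[...,0]-im[...,2])>35).astype(np.uint8); m=cv2.resize(m*255,None,fx=4,fy=4)>127
    yy,xx=np.mgrid[:384*4,:512*4]; m&=(np.hypot(xx/4-uv[0],yy/4-uv[1])<25)
    print(n,m.sum(),fit(s,"cork",uv,.004,m))
    c=s["color"][:,:,::-1][int(uv[1])-40:int(uv[1])+40,int(uv[0])-53:int(uv[0])+53]; ims.append(cv2.resize(c,(400,300),interpolation=cv2.INTER_CUBIC))
cv2.imwrite("pics/c6.png",np.hstack(ims))
E
```

```text
shift [ -0.3  -0.7 108. ] yaw 2.354005304653917 turn rotvec [ 0.0025 -0.002  -0.002 ]
top 6060 (array([0.6327, 0.194 , 0.1453]), np.float64(0.959))
scene 5548 (array([0.6327, 0.1964, 0.1875]), np.float64(0.951))
```

View pics/c6.png

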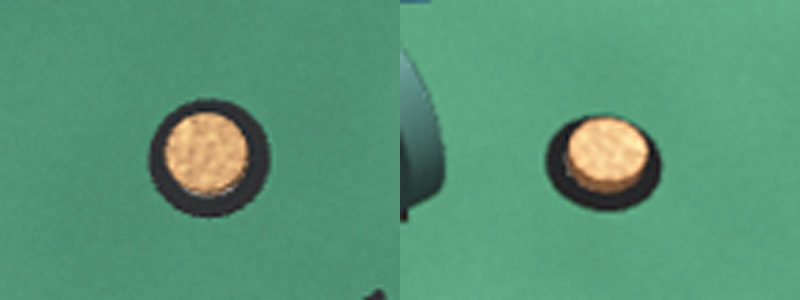

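The cork lies on the round pad at (.632,.195), about 1–2 mm off centre, with the pad ring even all round. Now the pot.

Request:
step_arm(commands=[[[-0.3,-0.7,30,0.0025,-0.002,0,80],[0,0,30,0,0,0,80],[0,0,25,0,0,0,80],[0,0,15,0,0,0,80],[0,0,8,0,0,0,80],[0,0,0,0,0,0,80],[0,0,0,0,0,0,40],[0,0,0,0,0,0,30],[0,0,0,0,0,0,30],[0,0,0,0,0,0,30],[0,0,0,0,0,0,30]]])

```text
time: 32.45
tool_pos: [0.6455, -0.2064, 0.2119]
ee_rot: [3.14, 0.003, 2.356]
wrist_force: [0.2, 0.6, 0.8]
width: 0.0438
finger_force: 30.0
```

Request:
step_arm(commands=[[[0,0,-10,0,0,0,30],[0,0,-25,0,0,0,30],[0,0,-35,0,0,0,30],[0,0,-30,0,0,0,30],[0,0,0,0,0,0,30],[0,0,0,0,0,0,30]]])

```text
time: 33.2
tool_pos: [0.6447, -0.2063, 0.3098]
ee_rot: [-3.141, -0.0, 2.356]
wrist_force: [0.1, 0.2, -2.7]
width: 0.0436
finger_force: 30.0
```

```bash
python3 -c "
from h import *
to(.632,.195,.13,2.356)
s=eyes.snapshot('scene')
cv2.imwrite('pics/c7.png',cv2.resize(s['color'][170:320,150:330,::-1],(640,533),interpolation=cv2.INTER_CUBIC))"
```

```text
shift [ 2.928e+02  2.747e+02 -2.000e-01] yaw 2.3559383362022706 turn rotvec [-0.0001 -0.0001 -0.0001]
```

View pics/c7.png

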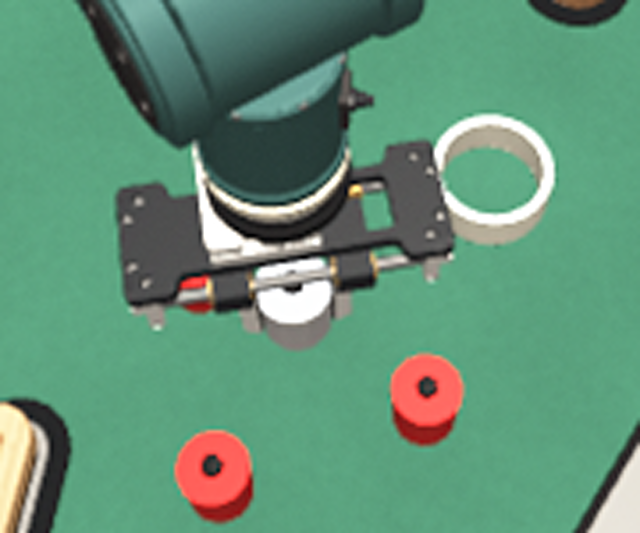

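The steel pot hangs upright in the fingers (295,305); the red ones are untouched.

Request:
step_arm(commands=[[[24.4,22.9,0,0,0,0,30],[24.4,22.9,0,0,0,0,30],[24.4,22.9,0,0,0,0,30],[24.4,22.9,0,0,0,0,30],[24.4,22.9,0,0,0,0,30],[24.4,22.9,0,0,0,0,30],[24.4,22.9,0,0,0,0,30],[24.4,22.9,0,0,0,0,30],[24.4,22.9,0,0,0,0,30],[24.4,22.9,0,0,0,0,30],[24.4,22.9,0,0,0,0,30],[24.4,22.9,0,0,0,0,30],[0,0,0,0,0,0,30],[0,0,0,0,0,0,30]]])

```text
time: 35.0
tool_pos: [0.6322, 0.1946, 0.3092]
ee_rot: [-3.139, 0.001, 2.356]
wrist_force: [-0.1, -1.0, -2.3]
width: 0.0436
finger_force: 30.0
```

```bash
python3 -c "
from h import *
to(.632,.195,.054,2.356)
s=eyes.snapshot('scene')
cv2.imwrite('pics/c8.png',cv2.resize(s['color'][90:210,240:390,::-1],(640,512),interpolation=cv2.INTER_CUBIC))"
```

```text
shift [ 0.5  0.3 75.2] yaw 2.356045229284818 turn rotvec [-0.0022  0.0013  0.    ]
```

View pics/c8.png

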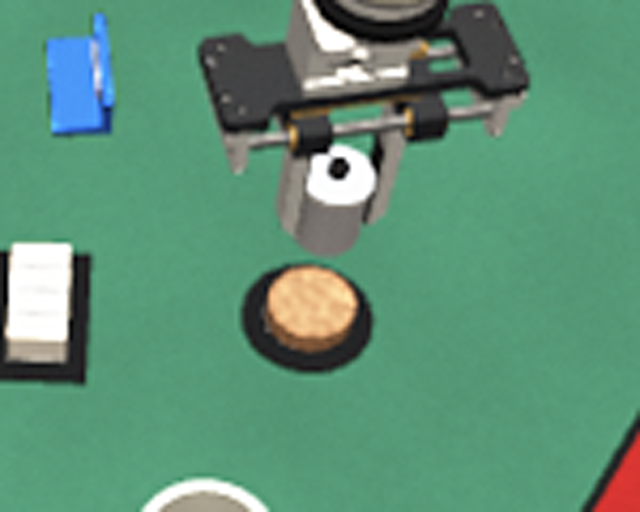

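Request:
step_arm(commands=[[[0.5,0.3,25,-0.002,0.001,0,30],[0,0,25,0,0,0,30],[0,0,14,0,0,0,30],[0,0,6,0,0,0,30],[0,0,3,0,0,0,30],[0,0,0,0,0,0,30],[0,0,0,0,0,0,30]]])

```text
time: 35.92
tool_pos: [0.6328, 0.1957, 0.2391]
ee_rot: [3.137, 0.002, 2.356]
wrist_force: [-0.3, 0.6, -2.6]
width: 0.0435
finger_force: 30.0
```

Request:
step_arm(commands=[[[0,0,1.5,0,0,0,30],[0,0,0,0,0,0,30],[0,0,1,0,0,0,30],[0,0,0,0,0,0,30]]])

```text
time: 36.42
tool_pos: [0.6325, 0.1956, 0.2354]
ee_rot: [3.139, 0.001, 2.356]
wrist_force: [0.2, 0.1, -2.0]
width: 0.0435
finger_force: 30.0
```

Request:
step_arm(commands=[[[0,0,1,0,0,0,30],[0,0,0,0,0,0,30]]])

```text
time: 36.67
tool_pos: [0.6325, 0.1956, 0.2344]
ee_rot: [3.139, 0.001, 2.356]
wrist_force: [0.4, -0.9, -2.6]
width: 0.0437
finger_force: 30.0
```

Request:
step_arm(commands=[[[0,0,0.8,0,0,0,30],[0,0,0,0,0,0,30]]])

```text
time: 36.92
tool_pos: [0.6325, 0.1956, 0.2339]
ee_rot: [3.139, 0.001, 2.356]
wrist_force: [-0.0, -0.3, -2.7]
width: 0.0434
finger_force: 30.0
```

Request:
step_arm(commands=[[[0,0,0.7,0,0,0,30],[0,0,0,0,0,0,30]]])

```text
time: 37.17
tool_pos: [0.6325, 0.1956, 0.2338]
ee_rot: [3.138, 0.002, 2.356]
wrist_force: [-1.6, -0.8, 2.4]
width: 0.0432
finger_force: 30.0
```

Contact. Release and lift straight up.

Request:
step_arm(commands=[[[0,0,0,0,0,0,48],[0,0,0,0,0,0,60],[0,0,0,0,0,0,80],[0,0,0,0,0,0,80],[0,0,-15,0,0,0,80],[0,0,-30,0,0,0,80],[0,0,-40,0,0,0,80],[0,0,-30,0,0,0,80],[35,-35,0,0,0,0,80],[35,-35,0,0,0,0,80],[35,-35,0,0,0,0,80],[35,-35,0,0,0,0,80],[35,-35,0,0,0,0,80],[35,-35,0,0,0,0,80],[35,-35,0,0,0,0,80],[0,0,0,0,0,0,80],[0,0,0,0,0,0,80]]])

```text
time: 39.3
tool_pos: [0.286, 0.1956, 0.3482]
ee_rot: [3.136, 0.003, 2.356]
wrist_force: [-0.1, 0.4, -0.6]
width: 0.0797
finger_force: 0.0
```

```bash
python3 - <<'E'
from h import *
print(robot.get_obs()["tool_pos"])
im=[]
for n in("top","scene"):
    s=eyes.snapshot(n)
    c=s["color"][90:330,60:400,::-1]; im.append(cv2.resize(c,(400,282)))
    uv=proj(s,np.array([[.632,.195,.075]]))[0]
    d=[d for d in models.masks_of(s,"pot") if np.hypot(*(np.array(d["xy"])-uv))<25]
    for q in d: print(n,"pot",fit(s,"pot",q["xy"],.022,cv2.resize(q["mask"].astype(np.uint8)*255,None,fx=4,fy=4)>127))
    for k,z in(("brush",.004),("wax_bar",.004)):
        for q in models.masks_of(s,k)[:1]: print(n,k,q["confidence"],fit(s,k,q["xy"],z,cv2.resize(q["mask"].astype(np.uint8)*255,None,fx=4,fy=4)>127))
    e=s["color"][:,:,::-1][int(uv[1])-45:int(uv[1])+45,int(uv[0])-64:int(uv[0])+64]; im.append(cv2.resize(e,(400,282),interpolation=cv2.INTER_CUBIC))
cv2.imwrite("pics/c9.png",np.vstack([np.hstack(im[:2]),np.hstack(im[2:])]))
E
```

```text
[0.28603805 0.19556483 0.34820942]
top pot (array([0.633 , 0.1943, 0.2861]), np.float64(0.758))
top brush 0.64 (array([ 0.5331, -0.4049,  2.041 ]), np.float64(0.905))
top wax_bar 0.76 (array([ 0.4759,  0.0902, -1.0096]), np.float64(0.949))
scene pot (array([0.6324, 0.1948, 0.4021]), np.float64(0.908))
scene brush 0.78 (array([ 0.533 , -0.4033,  2.044 ]), np.float64(0.958))
scene wax_bar 0.82 (array([0.4768, 0.0909, 2.1769]), np.float64(0.891))
```

View pics/c9.png

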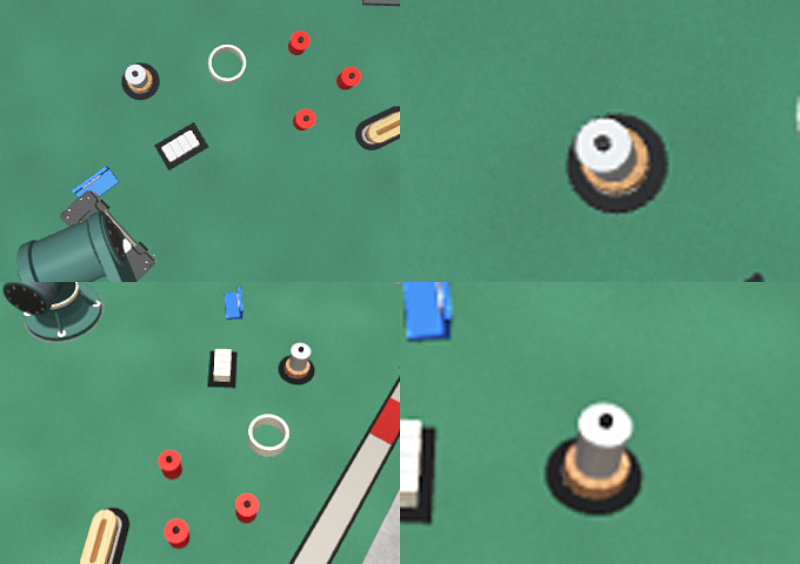

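The pot stands upright on the cork at (.633,.195), within about 1 mm of its centre. Brush (3–5 mm off) and bar (1 mm off) lie on their pads, the tape and guide are undisturbed, and the arm is clear.

```bash
python3 -c "
from bench import robot
print(robot.close_job())"
```

```text
the job is handed in; nothing more can be done
None
```

The job is handed in, with no verdict returned: the last camera check showed the brush, wax bar and cork on their pads within about 5 mm, the pot upright and centred on the cork, and the tape and edge guide undisturbed by eye.

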